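# Dispense one weld boss and slide it into the vee stop

## Task

Press the red plunger of the blue weld-boss dispenser fully home once and let it spring back, so that exactly one steel boss comes out onto the deck. Then slide that boss along the deck with your fingertips and gently nudge it into the yellow vee stop until it sits snug against both faces. Only push it, never lift it or pick it up; leave the other bosses in the magazine and do not disturb the things lying around.

Things in the scene. Friction and masses are not known exactly. Their poses are not given: they have to be found in the camera images.
- dispenser: Fixed bench dispenser: dark steel deck, x -70..180, y -75..150 mm in this frame, top 18 mm above the table; blue open-topped magazine tower (49 x 49 mm, top 56 mm above the table) at this origin, which lies at table height. +y: the way the plunger is pressed and the boss comes out of the tower's low gate; +x: across the deck to the vee's side. Foot flanges 4 mm high run along x to 63 mm each side
- magazine (a point): Centre of the magazine shaft at deck height (18 mm above the table); its axes are the dispenser's
- plunger (a joint): Plunger travel, m: 0 = out, 0.070 = fully home on its stop; pressed level along the dispenser's +y. Spring: 4.5 N at rest, 10 N at full travel; it returns by itself when let go. Its nose pushes the lowest boss out; at full travel that boss's centre is about 68 mm along +y from the magazine axis, 25 mm clear of the tower. Once the plunger is back out the next boss drops to the deck
- plunger_face (a point): Centre of the flat outer face of the round red knob (32 mm diameter, axis level along the dispenser's y), 26 mm above the table, 156 mm from the magazine axis on the -y side at rest; moves with the plunger. It hangs over bare table beyond the deck's -y edge, free space before its face
- vee_seat (a point): Where the centre of a seated boss's underside belongs: at deck height in the yellow magnetic vee stop, fixed on the deck. Two upright faces (38 mm long, 16 mm high) form a 90 degree vee opening to this frame's -x, symmetrical about its x axis; its arms end beside the boss (x about -1 to 9 mm, 25 to 35 mm out to each side). Block behind to x = 61 mm, knob on it 24 mm above the deck
- boss_1: The lowest boss in the magazine, the one that comes out first: steel disc 36 mm in diameter, 8 mm thick, about 55 g, with a dark tapped hole 12 mm wide in the middle; lies flat. Origin: centre of its underside
- boss_2: Another boss of the same kind, number 2 from the bottom of the stack in the magazine; stays in it. Origin: centre of its underside
- boss_3: Another boss of the same kind, number 3 from the bottom of the stack in the magazine; stays in it. Origin: centre of its underside
- boss_4: Another boss of the same kind, number 4 from the bottom of the stack in the magazine; stays in it. Origin: centre of its underside
- nozzle: Bystander: copper welding nozzle standing on the deck's near (-x), +y corner, 20 mm diameter, 36 mm tall. Origin: centre of its underside
- magnet_square: Bystander: red L-shaped welding magnet lying on the deck beyond the tower, 60 by 60 by 14 mm. Origin: underside, middle of its outline
- marker: Bystander: white and yellow paint marker lying on the table, 128 mm long (its x), 13 mm thick. Origin: middle of its underside
- lens_case: Bystander: round lens case, white with blue lid, 60 mm diameter, 20 mm tall, on the table beside the plunger. Origin: centre of its underside
- coupon: Bystander: flat steel test coupon with a weld bead, 60 by 40 by 5 mm, on the table beside the plunger. Origin: centre of its underside
- caliper: Bystander: caliper lying on the table beyond the deck's +y edge, 200 mm long (its x), jaws to its +y, 10 mm thick. Origin: underside, middle of its beam
- spray_bottle: Bystander: yellow bottle, 60 mm diameter, 170 mm tall, on the table to the left. Origin: centre of its underside
- wire_brush: Bystander: wooden-handled wire brush, 240 mm long (its x), 26 mm tall, on the table to the right. Origin: underside, near its middle
Mind the look-alikes: they are no part of the job. Leave any pink or turquoise look-alike of the boss_4 alone.

How it is judged:
By the outcome, as a careful person would: the job done as asked, in the order asked, and still so for the second after the job is handed in, with the robot touching nothing.
It also fails if it takes over 46 s, if anything falls off the work surface, if the arm or the gripper's body presses on something with over 40 N, if the wrist force passes 120 N, or if a joint passes its speed limit or range.

## Robot

A 6-joint arm with a two-finger parallel gripper is mounted at the origin on the work surface. World frame = base frame: x ahead of the robot, y to its left, z up, the work surface at z = 0. Lengths are in m, angles in rad, forces in N, time in s.
With the tool pointing down it reaches from about 0.4 to 0.825 m from the base axis. Payload 7 kg.
Tool frame: the origin (TCP) lies on the centre line of the jaws, within the pads' length; the fingertips stand 14 mm ahead of it and the grasp point (between the pads) lies 5 mm behind it; z points along the fingers, y is the line along which they close (so a half turn about z gives the same grasp; the last joint's range is limited). The gripper opens to 88 mm and grips with 3 to 60 N. Pads are 19 mm wide; open, the fingers measure 130 mm over their backs; the gripper's body (78 mm by 193 mm) begins 47 mm behind the grasp point.
Start: joints at [1.541, 0.359, 0.012, 0, -1.224, -0.288], TCP at [0.211, 0.641, 0.241] pointing down, gripper open.
Joint ranges: [-3.07, 3.07], [-1.43, 2.12], [-1.02, 1.25], [-3.03, 1.67], [-3.05, -0], [-3.03, 3.03]. Speed limits (rad/s): [2.39, 2.39, 3.01, 3.14, 3.14, 3.14].

## Interface

Orientations are given as [roll, pitch, yaw] about the fixed x, y, z axes, in that order (R = Rz(yaw) Ry(pitch) Rx(roll)).
In Python, from station import arm gives the robot as it stands.
- The arm moves only by the tool move_arm, never from a script. Its argument "rows" is a list of rows, each an object with "translation": the shift along the tool's x, y, z in cm, a list of three; "rot": the turn, a rotation vector about the tool's x, y, z in degrees, a list of three; "hand": the closure, from 0 (fully open) to 1 (shut). A call has 1 to 8 rows; each row is the pose to reach, as a shift and turn from the pose commanded when the call began, along the tool's axes at that moment; what a row does not reach only later rows make up. A row lasts 1/12 s, in which the tool goes at most 41.7 mm and 7.16 degrees, less where a joint would pass 70% of its speed; a pose out of reach is approached as far as the arm can. A call with a gripper value outside its range is refused whole. The fingers move at their own pace and stop on an object; "squeeze" is the grip in N (left out, the last holds). Time passes only in rows, so rows that repeat a pose let the fingers close. It gives the time, the measured TCP pose, the force, the opening and the grip force at its end, in the units of the state.
- arm.get_state(): the state, without advancing time (a new reading comes with each control period).
- arm.grab_frame(name): name is "scene" or "top" or "wrist"; returns (picture, depth): 480x640x3 uint8, red, green, blue; 480x640 float32, m along the optical axis (not along the pixel's ray), 0 where there is no reading.
- arm.camera_params(name): a dict with "vfov" (degrees; the focal length in pixels is half the picture's height over the tangent of half this angle, whatever the lens; pixels are square), "cx", "cy" (the principal point, pixels), "position" and "orientation" of the camera in the world; the wrist camera has in their place "tool_from_camera" (4x4, takes a point from camera to tool coordinates, whose origin is the TCP and whose axes are the flange's). Camera axes: x right, y down, z forward; pixel columns grow to the right and rows downward; lengths in m; the calibration is good to about 2 mm. A picture is of the moment at which its call begins: read the wrist's pose just before it. camera_params takes no time and is no camera call.
- arm.job_done(): hands the job in; it is judged then, once.
Trained networks look in the newest picture that a camera, given by its name, has taken for a name from the list of things; names that differ only in an ending like _2 or _b are one class to them, and where a whole thing is asked for, a point or a joint stands for the part that bears it (a point fixed in the world has none). Each returns a list of dicts, best first, with "p" (0 to 1); they miss things now and then, are a little off and sometimes report something else, mostly with a low value. They report only what shows in the picture. A call takes as long as a camera call. They do not tell look-alikes from the thing itself.
- arm.search_frame(label, camera): "point" ([x, y, z] in m, in the coordinates of the camera as it stood for that picture, good to about 4 mm: the middle of the surface that is visible of it).
- arm.pinpoint(label, camera): "point" ([x, y, z] in m, in the coordinates of the camera as it stood for that picture, good to about 4 mm: a listed point, or the origin of a listed thing).
The state is a dict: "t": time; "q": joint angles; "qd": joint speeds; "joint_efforts": joint torques, N m; "eef_pos": TCP position; "ee_rot": TCP orientation; "force": force on the tool from outside, world axes, zero at the start; "moment": the same for the moment, N m; "width": finger opening in m; "gripper_force": force on a finger pad.
Only numpy, scipy, OpenCV 4.12 (cv2) and the standard library are available. Lean on these libraries where they do the work, as an engineer would, in place of code of your own. Each camera call takes 0.05 s, during which the arm holds its last target. There are 200 camera calls.

## Working session

There is one attempt and no reset: what is moved stays moved. The work goes in short steps, Python scripts to look and compute and a tool call to move; the robot and the scene stay as the last step left them, time stands still between calls to the robot, and variables do not carry over. Pictures are saved under pics/ and viewed, at most 10 in all, crops included, and the job is handed in when it is done.

Besides the shell and the picture viewer there is one more tool, called after "Request:" as name([rows], argument=value, ...), one row to a line, values as JSON. move_arm: Moves the arm, as the interface text tells. Its arguments: {"type":"object","properties":{"rows":{"type":"array","items":{"type":"object","properties":{"translation":{"type":"array","items":{"type":"number"}},"rot":{"type":"array","items":{"type":"number"}},"hand":{"type":"number"}}}},"squeeze":{"type":"number"}},"required":["rows"]}

```bash
mkdir -p pics; cat > h.py <<'E'
import numpy as np, cv2
from scipy.spatial.transform import Rotation as R
from station import arm
def cam(name):
    p=arm.camera_params(name)
    if 'position' in p:
        o=np.array(p['orientation'])
        M=o if o.shape==(3,3) else (R.from_euler('xyz',o).as_matrix() if o.size==3 else R.from_quat(o).as_matrix())
        T=np.eye(4);T[:3,:3]=M;T[:3,3]=p['position']
    else:
        s=arm.get_state();W=np.eye(4);W[:3,:3]=R.from_euler('xyz',s['ee_rot']).as_matrix();W[:3,3]=s['eef_pos']
        T=W@np.array(p['tool_from_camera'])
    return p,T
def tow(T,pt): return T[:3,:3]@np.array(pt)+T[:3,3]
def pix(p,T,w):
    c=T[:3,:3].T@(np.array(w)-T[:3,3]);f=240/np.tan(np.radians(p['vfov'])/2)
    return c[0]/c[2]*f+p['cx'],c[1]/c[2]*f+p['cy']
def onplane(p,T,u,v,z):
    f=240/np.tan(np.radians(p['vfov'])/2)
    d=T[:3,:3]@np.array([(u-p['cx'])/f,(v-p['cy'])/f,1]);return T[:3,3]+d*(z-T[2,3])/d[2]
def snap(name,fn=None):
    p,T=cam(name);im,d=arm.grab_frame(name)
    if fn: cv2.imwrite('pics/'+fn,im[:,:,::-1])
    return p,T,im,d
E
python3 - <<'E'
from h import *
print(arm.get_state())
for c in ['scene','top']:
    p,T,im,d=snap(c,c+'0.png');print(c,p)
    for l in ['dispenser','magazine','plunger_face','vee_seat','boss_1','nozzle','magnet_square','lens_case','coupon','marker','caliper']:
        for r in arm.pinpoint(l,c)[:2]: print(l,round(r['p'],2),tow(T,r['point']).round(4),np.round(pix(p,T,tow(T,r['point']))))
E
```

```text
{'t': 0.0, 'q': array([ 1.54111176e+00,  3.59372394e-01,  1.10618257e-02, -3.71823610e-04,
       -1.22413280e+00, -2.88095568e-01]), 'qd': array([ 0.00031664, -0.00037777, -0.00108975,  0.00017171, -0.00068697,
       -0.00109571]), 'joint_efforts': array([-9.65349027e-04, -5.82712734e+01,  2.93055135e+01,  6.99697718e+00,
        6.87709486e-03, -1.58548964e-04]), 'eef_pos': array([0.21078279, 0.64073819, 0.23962945]), 'ee_rot': array([ 3.13991417e+00, -1.32881666e-04, -3.17906646e-01]), 'force': array([ 0.33140504,  0.27119167, -1.04294136]), 'moment': array([ 0.005511  , -0.02382784,  0.01559021]), 'gripper_force': 0.0, 'width': 0.08753983952107669}
scene {'vfov': 46.975879787681286, 'cx': 312.84641244826827, 'cy': 236.87343312684638, 'position': array([ 1.06821122, -0.7763199 ,  1.21879414]), 'orientation': array([-2.43675762,  0.0093298 ,  0.63543503])}
dispenser 0.84 [0.5002 0.0427 0.0006] [327. 247.]
dispenser 0.55 [0.5026 0.0418 0.0205] [328. 244.]
magazine 0.92 [0.5042 0.0429 0.019 ] [328. 244.]
magazine 0.44 [0.4994 0.0414 0.0409] [327. 238.]
plunger_face 0.84 [ 0.5388 -0.
[... 740 characters left out ...]
 0.61 [ 0.5004  0.044  -0.0024] [315. 239.]
dispenser 0.35 [ 0.4176 -0.1298 -0.0044] [386. 271.]
magazine 0.69 [0.5049 0.0427 0.0192] [315. 235.]
plunger_face 0.74 [ 0.5412 -0.1074  0.0245] [376. 219.]
vee_seat 0.56 [0.5815 0.1506 0.0148] [271. 206.]
vee_seat 0.54 [ 0.5392 -0.1065  0.0259] [376. 220.]
boss_1 0.67 [ 0.4868 -0.2174  0.0015] [421. 242.]
boss_1 0.59 [0.5036 0.041  0.043 ] [315. 234.]
nozzle 0.44 [0.426  0.1686 0.0169] [263. 269.]
magnet_square 0.57 [0.6421 0.0373 0.0144] [316. 181.]
lens_case 0.62 [ 0.4178 -0.13   -0.0025] [386. 271.]
coupon 0.62 [ 0.6471 -0.0693 -0.0014] [359. 180.]
marker 0.7 [0.3618 0.0691 0.0046] [305. 295.]
caliper 0.71 [ 0.4791  0.2465 -0.0031] [233. 249.]
```

```bash
python3 - <<'E'
from h import *
a=cv2.imread('pics/top0.png')[150:310,200:440]; b=cv2.imread('pics/scene0.png')[170:330,230:430]
cv2.imwrite('pics/c0.png',cv2.resize(a,None,fx=3.3,fy=3.3,interpolation=cv2.INTER_CUBIC))
cv2.imwrite('pics/c1.png',cv2.resize(b,None,fx=3.7,fy=3.7,interpolation=cv2.INTER_CUBIC))
E
```

```text
(no output)
```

View pics/c0.png

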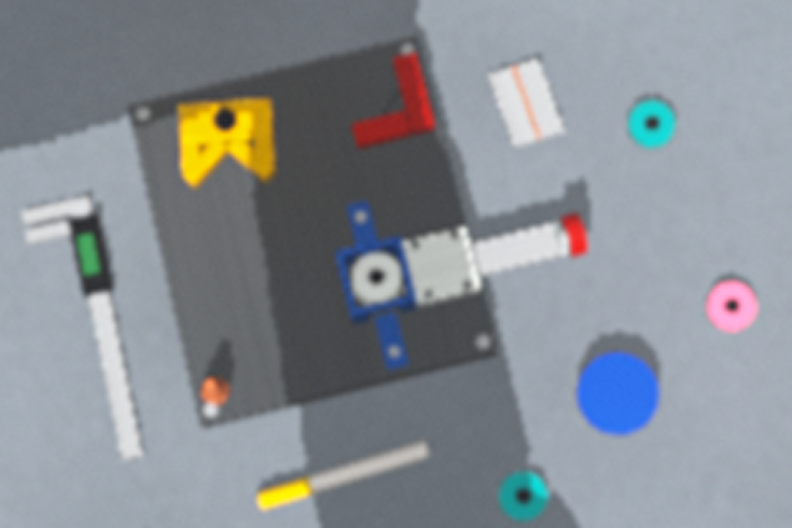

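View pics/c1.png

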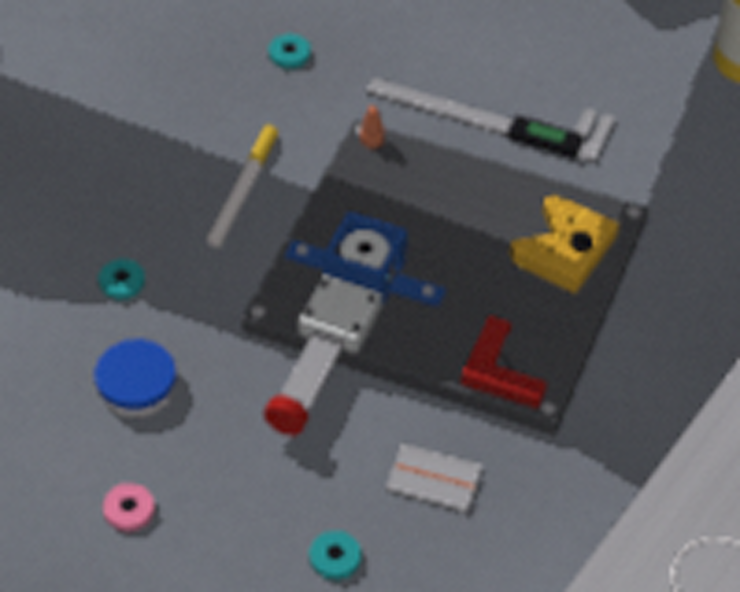

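Top crop: the magazine is at crop (376,275), the red knob at (572,235), the vee apex at (228,150) opening down (world −x), and the look-alikes (pink and turquoise) lie on the table well clear. The scene view agrees.

```bash
cat >> h.py <<'E'
def shift(w,yaw_deg):
    s=arm.get_state();M=R.from_euler('xyz',s['ee_rot']).as_matrix()
    dy=(yaw_deg-np.degrees(s['ee_rot'][2])+180)%360-180
    return (M.T@(np.array(w)-s['eef_pos'])*100).round(2), 'rotz',round(-dy,2)
E
python3 - <<'E'
from h import *
print(np.round(arm.camera_params('wrist')['tool_from_camera'],3),arm.camera_params('wrist')['vfov'])
print(shift([0.52,0.03,0.30],-76.8))
p,T=cam('scene')
for r in arm.pinpoint('spray_bottle','scene')[:1]: print(tow(T,r['point']))
E
```

```text
[[ 0.001 -0.961 -0.278  0.075]
 [ 1.     0.001 -0.     0.   ]
 [ 0.    -0.278  0.961 -0.143]
 [ 0.     0.     0.     1.   ]] 70.28457263835841
(array([48.46, 48.4 , -5.95]), 'rotz', np.float64(58.59))
[0.62659317 0.43691705 0.0026357 ]
```

Request:
move_arm([
  {"translation":[3.5,3.5,-0.4],"rot":[0,0,4]},
  {"translation":[6.4,6.3,-0.8],"rot":[0,0,8]},
  {"translation":[9.2,9.1,-1.2],"rot":[0,0,12]},
  {"translation":[12,12,-1.6],"rot":[0,0,16]},
  {"translation":[14.8,14.8,-2],"rot":[0,0,20]},
  {"translation":[17.6,17.6,-2.4],"rot":[0,0,24]},
  {"translation":[20.4,20.4,-2.8],"rot":[0,0,28]},
  {"translation":[23.2,23.2,-3.2],"rot":[0,0,32]},
])

```text
validation failed for argument at $.ro...
```

```bash
python3 -c "
from h import *
print(shift([0.52,0.03,0.30],-76.8))"
```

```text
(array([48.46, 48.4 , -5.94]), 'rotz', np.float64(58.59))
```

Request:
move_arm([
  {"translation":[3.5,3.5,-0.4],"rot":[0,0,4],"hand":0},
  {"translation":[6.4,6.3,-0.8],"rot":[0,0,8],"hand":0},
  {"translation":[9.2,9.1,-1.2],"rot":[0,0,12],"hand":0},
  {"translation":[12,12,-1.6],"rot":[0,0,16],"hand":0},
  {"translation":[14.8,14.8,-2],"rot":[0,0,20],"hand":0},
  {"translation":[17.6,17.6,-2.4],"rot":[0,0,24],"hand":0},
  {"translation":[20.4,20.4,-2.8],"rot":[0,0,28],"hand":0},
  {"translation":[23.2,23.2,-3.2],"rot":[0,0,32],"hand":0},
], squeeze=5)

```text
t: 1.92
eef_pos: [0.3593, 0.3464, 0.2731]
ee_rot: [-3.141, 0.0, -0.879]
force: [0.9, -0.0, 0.1]
width: 0.0875
gripper_force: 0.0
```

```bash
python3 -c "
from h import *
print(shift([0.52,0.03,0.30],-76.8))"
```

```text
(array([34.62,  7.79, -2.7 ]), 'rotz', np.float64(26.41))
```

Request:
move_arm([
  {"translation":[4,0.9,-0.3],"rot":[0,0,4],"hand":0},
  {"translation":[8,1.8,-0.6],"rot":[0,0,8],"hand":0},
  {"translation":[12,2.7,-0.9],"rot":[0,0,12],"hand":0},
  {"translation":[16,3.6,-1.2],"rot":[0,0,16],"hand":0},
  {"translation":[20,4.5,-1.5],"rot":[0,0,19],"hand":0},
  {"translation":[24,5.4,-1.8],"rot":[0,0,22],"hand":0},
  {"translation":[28,6.3,-2.2],"rot":[0,0,24],"hand":0},
  {"translation":[31,7,-2.4],"rot":[0,0,26],"hand":0},
])

```text
t: 2.58
eef_pos: [0.5043, 0.0627, 0.2974]
ee_rot: [-3.14, -0.0, -1.333]
force: [0.7, 0.7, 0.1]
width: 0.0877
gripper_force: 0.0
```

Request:
move_arm([
  {"translation":[2,0.4,0],"rot":[0,0,0],"hand":1},
  {"translation":[2,0.4,0],"rot":[0,0,0],"hand":1},
  {"translation":[2,0.4,0],"rot":[0,0,0],"hand":1},
  {"translation":[2,0.4,0],"rot":[0,0,0],"hand":1},
])

```text
t: 2.92
eef_pos: [0.5043, 0.045, 0.2966]
ee_rot: [-3.141, 0.0, -1.33]
force: [-0.4, 1.0, -0.5]
width: 0.0661
gripper_force: 0.0
```

```bash
python3 - <<'E'
from h import *
p,T,im,d=snap('wrist','w0.png')
for l in ['dispenser','magazine','plunger_face','vee_seat','boss_1','lens_case','coupon','magnet_square','nozzle']:
    for r in arm.pinpoint(l,'wrist')[:2]: print(l,round(r['p'],2),tow(T,r['point']).round(4),np.round(pix(p,T,tow(T,r['point']))))
E
```

```text
dispenser 0.78 [0.5031 0.0459 0.0032] [325. 199.]
magazine 0.63 [ 0.6458 -0.0682 -0.0024] [231.  78.]
plunger_face 0.68 [ 0.5386 -0.1089  0.0241] [327.  60.]
plunger_face 0.19 [0.5072 0.0446 0.0046] [322. 198.]
vee_seat 0.62 [0.5813 0.1534 0.019 ] [247. 266.]
vee_seat 0.47 [ 0.422  -0.1329  0.0008] [428.  69.]
boss_1 0.92 [0.502  0.047  0.0429] [325. 206.]
boss_1 0.65 [ 0.3472 -0.0626 -0.0015] [466. 145.]
lens_case 0.97 [ 0.4188 -0.1321 -0.0029] [430.  71.]
coupon 0.74 [0.5014 0.048  0.0432] [326. 207.]
coupon 0.6 [ 0.6466 -0.0652  0.0016] [229.  80.]
magnet_square 0.59 [0.643  0.0354 0.0186] [215. 166.]
nozzle 0.59 [0.4284 0.1633 0.0177] [357. 297.]
```

View pics/w0.png

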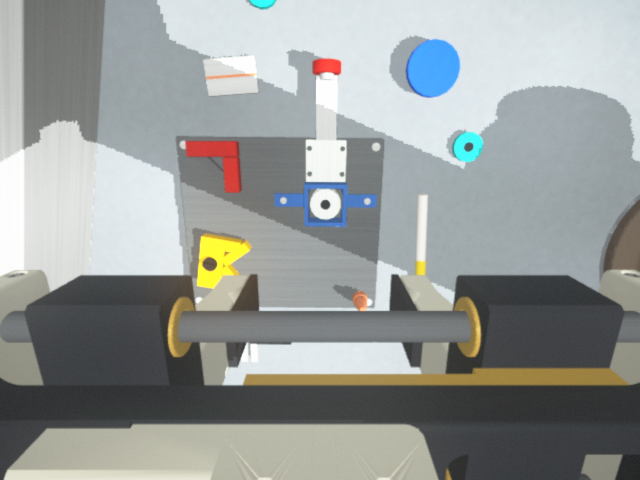

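The wrist view confirms the layout: knob at (327,67), tower at (325,204), vee at (222,262), and the tool axis lined up with the plunger. Next I move in front of the knob.

```bash
python3 -c "
from h import *
print(shift([0.547,-0.146,0.12],-77.0))"
```

```text
(array([19.59,  0.42, 17.66]), 'rotz', np.float64(0.82))
```

Request:
move_arm([
  {"translation":[3,0.1,2.5],"rot":[0,0,0.8],"hand":1},
  {"translation":[6,0.1,5],"rot":[0,0,0.8],"hand":1},
  {"translation":[9,0.2,7.5],"rot":[0,0,0.8],"hand":1},
  {"translation":[12,0.3,10],"rot":[0,0,0.8],"hand":1},
  {"translation":[15,0.3,12.5],"rot":[0,0,0.8],"hand":1},
  {"translation":[18,0.4,15.5],"rot":[0,0,0.8],"hand":1},
  {"translation":[19.6,0.4,17.6],"rot":[0,0,0.8],"hand":1},
  {"translation":[19.6,0.4,17.6],"rot":[0,0,0.8],"hand":1},
])

```text
t: 4.08
eef_pos: [0.5446, -0.1489, 0.1154]
ee_rot: [3.134, 0.002, -1.348]
force: [-0.6, -0.4, 0.5]
width: 0.0005
gripper_force: 0.0
```

```bash
python3 - <<'E'
from h import *
p,T,im,d=snap('wrist','w1.png')
for r in arm.pinpoint('plunger_face','wrist')[:2]: print(round(r['p'],2),tow(T,r['point']).round(4))
f=240/np.tan(np.radians(p['vfov'])/2)
hsv=cv2.cvtColor(im,cv2.COLOR_RGB2HSV)
m=((hsv[...,0]<6)|(hsv[...,0]>174))&(hsv[...,1]>150)&(hsv[...,2]>60)&(d>0)
v,u=np.nonzero(m);c=np.c_[(u-p['cx'])/f,(v-p['cy'])/f,np.ones(len(u))]*d[m][:,None]
w=c@T[:3,:3].T+T[:3,3]
k=(np.hypot(*(w[:,:2]-[0.539,-0.1]).T)<0.03);w=w[k]
a=np.array([-.225,.974]);b=np.array([.974,.225])
print(len(w),'y',np.percentile((w[:,:2]-[.504,.044])@a,[1,50,99]),'x',np.percentile((w[:,:2]-[.504,.044])@b,[1,50,99]),'z',np.percentile(w[:,2],[1,99]))
print(shift([0.547,-0.146,0.026],-77.0))
E
```

```text
0.47 [ 0.5385 -0.107   0.0219]
5 y [-0.15576944 -0.15478802 -0.15448182] x [-0.00431841 -0.00430968 -0.00359633] z [0.03914559 0.0408936 ]
(array([-0.09, -0.08,  9.36]), 'rotz', np.float64(-0.09))
```

Request:
move_arm([
  {"translation":[0,0,3],"rot":[0,0,0],"hand":1},
  {"translation":[0,0,6],"rot":[0,0,0],"hand":1},
  {"translation":[0,0,8],"rot":[0,0,0],"hand":1},
  {"translation":[0,0,9.3],"rot":[0,0,0],"hand":1},
  {"translation":[0,0,9.3],"rot":[0,0,0],"hand":1},
  {"translation":[0,0,9.3],"rot":[0,0,0],"hand":1},
])

```text
t: 4.68
eef_pos: [0.548, -0.1456, 0.0286]
ee_rot: [-3.141, -0.0, -1.342]
force: [0.5, 0.4, 0.6]
width: 0.0004
gripper_force: 0.0
```

```bash
python3 - <<'E'
from h import *
s=arm.get_state();print(s['eef_pos'],s['force'])
a=np.array([-.225,.974]);b=np.array([.974,.225]);e=s['eef_pos'][:2]-[.504,.044];print(e@a,e@b)
E
```

```text
[ 0.54796942 -0.14557041  0.02864177] [0.48449802 0.37120473 0.64451129]
-0.19453470040564308 0.0001728755668142807
```

Request:
move_arm([
  {"translation":[-1.2,0,0.2],"rot":[0,0,0],"hand":1},
  {"translation":[-2.2,0,0.2],"rot":[0,0,0],"hand":1},
  {"translation":[-2.8,0,0.2],"rot":[0,0,0],"hand":1},
  {"translation":[-3.4,0,0.2],"rot":[0,0,0],"hand":1},
  {"translation":[-4,0,0.2],"rot":[0,0,0],"hand":1},
  {"translation":[-4.6,0,0.2],"rot":[0,0,0],"hand":1},
  {"translation":[-5.2,0,0.2],"rot":[0,0,0],"hand":1},
  {"translation":[-5.8,0,0.2],"rot":[0,0,0],"hand":1},
])

```text
t: 5.35
eef_pos: [0.535, -0.0902, 0.027]
ee_rot: [-3.14, -0.002, -1.343]
force: [1.4, -8.3, 3.0]
width: 0.0004
gripper_force: 4.5
```

Request:
move_arm([
  {"translation":[-0.6,0,0],"rot":[0,0,0],"hand":1},
  {"translation":[-1.2,0,0],"rot":[0,0,0],"hand":1},
  {"translation":[-1.8,0,0],"rot":[0,0,0],"hand":1},
  {"translation":[-2.3,0,0],"rot":[0,0,0],"hand":1},
  {"translation":[-2.8,0,0],"rot":[0,0,0],"hand":1},
  {"translation":[-3.2,0,0],"rot":[0,0,0],"hand":1},
  {"translation":[-3.6,0,0],"rot":[0,0,0],"hand":1},
  {"translation":[-3.7,0,0],"rot":[0,0,0],"hand":1},
])

```text
t: 6.02
eef_pos: [0.5265, -0.0541, 0.027]
ee_rot: [-3.14, -0.002, -1.343]
force: [2.5, -11.7, 2.1]
width: 0.0004
gripper_force: 5.8
```

```bash
python3 - <<'E'
from h import *
s=arm.get_state();print(s['eef_pos'],s['force'])
a=np.array([-.225,.974]);b=np.array([.974,.225]);e=s['eef_pos'][:2]-[.504,.044];print(e@a,e@b,s['force'][:2]@a)
E
```

```text
[ 0.52651906 -0.05414326  0.02695532] [  2.47975874 -11.7217921    2.12474451]
-0.10065832251149714 -0.000148665720691135 -11.974971221182216
```

Request:
move_arm([
  {"translation":[-0.2,0,0],"rot":[0,0,0],"hand":1},
  {"translation":[-0.35,0,0],"rot":[0,0,0],"hand":1},
  {"translation":[-0.45,0,0],"rot":[0,0,0],"hand":1},
  {"translation":[-0.45,0,0],"rot":[0,0,0],"hand":1},
])

```text
t: 6.35
eef_pos: [0.5256, -0.0501, 0.0269]
ee_rot: [-3.14, -0.002, -1.343]
force: [2.4, -11.5, 3.3]
width: 0.0005
gripper_force: 5.7
```

Request:
move_arm([
  {"translation":[-0.1,0,0],"rot":[0,0,0],"hand":1},
  {"translation":[-0.15,0,0],"rot":[0,0,0],"hand":1},
  {"translation":[-0.15,0,0],"rot":[0,0,0],"hand":1},
])

```text
t: 6.6
eef_pos: [0.5255, -0.0499, 0.027]
ee_rot: [-3.14, -0.003, -1.343]
force: [5.3, -21.4, 1.4]
width: 0.0005
gripper_force: 11.1
```

The force doubled with no further motion, so the plunger is on its stop. Now I let it spring back.

Request:
move_arm([
  {"translation":[0.8,0,0],"rot":[0,0,0],"hand":1},
  {"translation":[2,0,0],"rot":[0,0,0],"hand":1},
  {"translation":[3.5,0,0],"rot":[0,0,0],"hand":1},
  {"translation":[5,0,0],"rot":[0,0,0],"hand":1},
  {"translation":[6.5,0,0],"rot":[0,0,0],"hand":1},
  {"translation":[8,0,0],"rot":[0,0,0],"hand":1},
  {"translation":[9.5,0,0],"rot":[0,0,0],"hand":1},
  {"translation":[10.5,0,0],"rot":[0,0,0],"hand":1},
])

```text
t: 7.27
eef_pos: [0.5487, -0.1508, 0.0264]
ee_rot: [-3.14, -0.0, -1.344]
force: [-0.1, 0.7, 0.8]
width: 0.0005
gripper_force: 0.0
```

Request:
move_arm([
  {"translation":[0,0,-3],"rot":[0,0,0],"hand":1},
  {"translation":[0,0,-7],"rot":[0,0,0],"hand":1},
  {"translation":[0,0,-11],"rot":[0,0,0],"hand":1},
  {"translation":[0,0,-15],"rot":[0,0,0],"hand":1},
  {"translation":[0,0,-18],"rot":[0,0,0],"hand":1},
  {"translation":[0,0,-20],"rot":[0,0,0],"hand":1},
  {"translation":[0,0,-20],"rot":[0,0,0],"hand":1},
])

```text
t: 7.85
eef_pos: [0.5504, -0.1501, 0.2317]
ee_rot: [-3.133, -0.003, -1.343]
force: [0.7, 0.2, 0.0]
width: 0.0005
gripper_force: 0.0
```

```bash
python3 - <<'E'
from h import *
print(arm.get_state()['eef_pos'])
a=np.array([-.225,.974]);b=np.array([.974,.225])
for c in ['wrist','top','scene']:
    p,T,im,d=snap(c,c+'2.png')
    for l in ['boss_1','vee_seat','plunger_face']:
        for r in arm.pinpoint(l,c)[:4]:
            w=tow(T,r['point']);print(c,l,round(r['p'],2),w.round(4),np.round(pix(p,T,w)),((w[:2]-[.504,.044])@np.c_[b,a]).round(4))
print(shift([0.56,0.02,0.24],2))
E
```

```text
[ 0.55041315 -0.15009424  0.23165841]
wrist boss_1 0.98 [ 0.6266 -0.1704  0.0011] [262. 175.] [ 0.0712 -0.2364]
wrist boss_1 0.59 [ 0.4855 -0.2162  0.    ] [398. 163.] [-0.0766 -0.2492]
wrist boss_1 0.36 [ 0.3462 -0.0626  0.0018] [473. 315.] [-0.1776 -0.0683]
wrist boss_1 0.3 [0.5044 0.0446 0.0125] [326. 369.] [0.0005 0.0005]
wrist plunger_face 0.96 [ 0.5394 -0.1033  0.0223] [326. 256.] [ 0.0014 -0.1514]
top boss_1 0.75 [ 0.4805 -0.2191  0.0018] [422. 244.] [-0.0821 -0.251 ]
top boss_1 0.59 [0.3013 0.2176 0.0014] [243. 321.] [-0.1584  0.2147]
top boss_1 0.38 [ 0.3476 -0.0581 -0.0006] [358. 300.] [-0.1753 -0.0643]
top vee_seat 0.57 [0.582  0.1527 0.014 ] [270. 206.] [0.1004 0.0883]
top plunger_face 0.88 [ 0.5407 -0.1068  0.0266] [376. 219.] [ 0.0018 -0.1552]
scene boss_1 0.53 [ 0.3472 -0.0564 -0.    ] [263. 245.] [-0.1753 -0.0625]
scene boss_1 0.47 [ 0.4854 -0.2145  0.0022] [265. 306.] [-0.0762 -0.2476]
scene boss_1 0.46 [ 6.246e-01 -1.685e-01 -2.000e-04] [319. 321.] [ 0.0697 -0.2341]
scene vee_seat 0.82 [0.5815 0.1515 0.0148] [372. 233.] [0.0997 0.0873]
scene plunger_face 0.61 [ 0.5377 -0.1071  0.0251] [306. 283.] [-0.0012 -0.1547]
(array([-16.32,  -5.  ,  -1.49]), 'rotz', np.float64(-79.01))
```

View pics/wrist2.png

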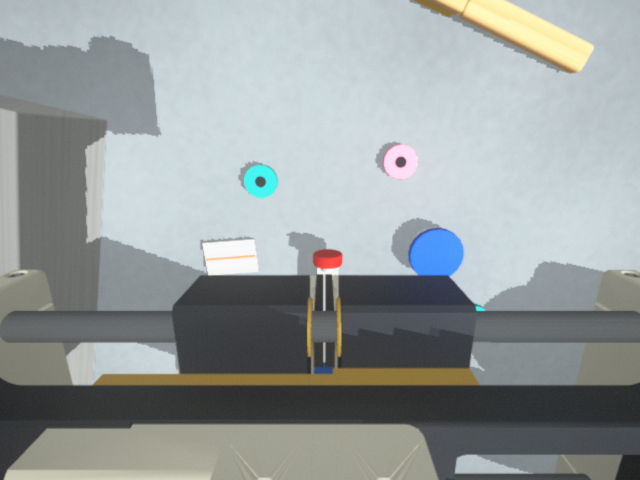

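The wrist view shows the knob back at rest (327,258) with the bystanders unmoved. Next I check the deck.

```bash
python3 - <<'E'
from h import *
a=cv2.imread('pics/top2.png')[170:290,230:400]; b=cv2.imread('pics/scene2.png')[180:300,280:410]
cv2.imwrite('pics/c2.png',np.hstack([cv2.resize(x,None,fx=2.6,fy=4*.65,interpolation=cv2.INTER_CUBIC) for x in (a,b)]))
E
```

```text
(no output)
```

View pics/c2.png

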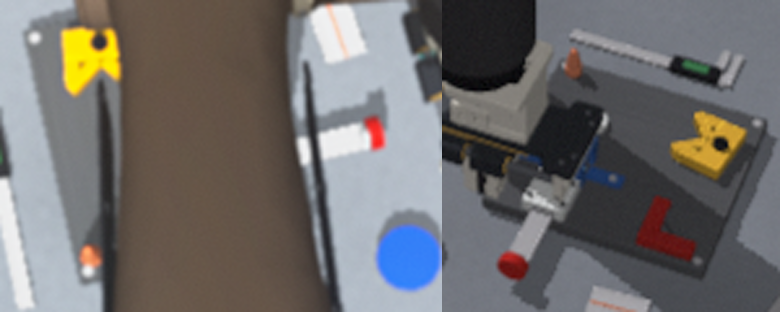

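The arm hides the boss in both views. I'll swing over behind its expected spot and look with the wrist camera.

```bash
python3 -c "
from h import *
print(shift([0.448,0.093,0.22],20))"
```

```text
(array([-25.95,   4.27,   0.52]), 'rotz', np.float64(-97.01))
```

Request:
move_arm([
  {"translation":[-1.9,0.3,0],"rot":[0,0,-7],"hand":0.77},
  {"translation":[-3.8,0.6,0],"rot":[0,0,-14],"hand":0.77},
  {"translation":[-5.7,0.9,0],"rot":[0,0,-21],"hand":0.77},
  {"translation":[-7.6,1.2,0],"rot":[0,0,-28],"hand":0.77},
  {"translation":[-9.5,1.5,0],"rot":[0,0,-35],"hand":0.77},
  {"translation":[-11.4,1.8,0],"rot":[0,0,-42],"hand":0.77},
  {"translation":[-13.3,2.1,0],"rot":[0,0,-49],"hand":0.77},
  {"translation":[-15.2,2.4,0],"rot":[0,0,-56],"hand":0.77},
])

```text
t: 9.12
eef_pos: [0.4901, -0.0068, 0.2255]
ee_rot: [3.142, 0.0, -0.361]
force: [-0.7, 0.0, -0.6]
width: 0.02
gripper_force: 0.0
```

```bash
python3 -c "
from h import *
print(shift([0.448,0.093,0.22],20))"
```

```text
(array([-7.46, -7.86,  0.55]), 'rotz', np.float64(-40.67))
```

Request:
move_arm([
  {"translation":[-1.5,-1.6,0.1],"rot":[0,0,-7],"hand":0.77},
  {"translation":[-3,-3.2,0.2],"rot":[0,0,-14],"hand":0.77},
  {"translation":[-4.5,-4.8,0.3],"rot":[0,0,-21],"hand":0.77},
  {"translation":[-6,-6.4,0.4],"rot":[0,0,-28],"hand":0.77},
  {"translation":[-7.4,-7.8,0.5],"rot":[0,0,-35],"hand":0.77},
  {"translation":[-7.4,-7.8,0.5],"rot":[0,0,-40.7],"hand":0.77},
  {"translation":[-7.4,-7.8,0.5],"rot":[0,0,-40.7],"hand":0.77},
  {"translation":[-7.4,-7.8,0.5],"rot":[0,0,-40.7],"hand":0.77},
])

```text
t: 9.78
eef_pos: [0.4494, 0.0919, 0.2206]
ee_rot: [3.142, -0.0, 0.341]
force: [-0.2, 0.4, 0.5]
width: 0.0201
gripper_force: 0.0
```

```bash
python3 - <<'E'
from h import *
a=np.array([-.225,.974]);b=np.array([.974,.225])
p,T,im,d=snap('wrist','w3.png')
np.save('d3.npy',d);np.save('T3.npy',T)
for l in ['boss_1','vee_seat','magazine']:
    for r in arm.pinpoint(l,'wrist')[:4]:
        w=tow(T,r['point']);print(l,round(r['p'],2),w.round(4),np.round(pix(p,T,w)),((w[:2]-[.504,.044])@np.c_[b,a]).round(4))
E
```

```text
boss_1 0.95 [ 0.6266 -0.1696  0.0042] [626. 133.] [ 0.0713 -0.2356]
boss_1 0.87 [0.5033 0.0439 0.0343] [389. 181.] [-0.0007  0.0001]
boss_1 0.85 [ 0.4842 -0.217   0.0016] [589. 271.] [-0.078  -0.2498]
boss_1 0.7 [0.486  0.1126 0.0159] [316. 172.] [-0.0021  0.0709]
magazine 0.78 [0.5035 0.0441 0.0107] [385. 178.] [-0.0005  0.0002]
```

View pics/w3.png

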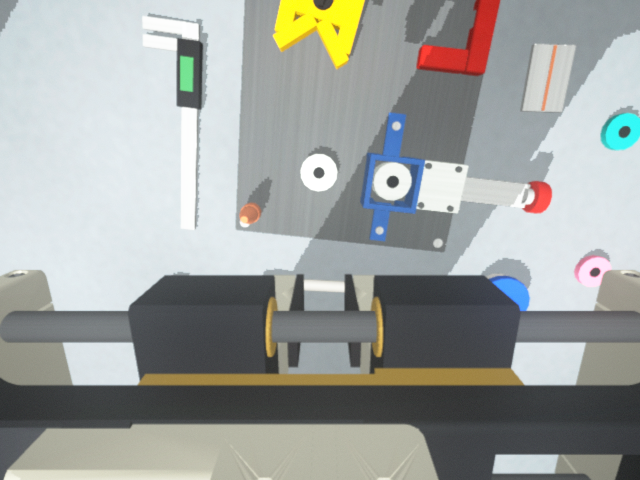

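The boss lies on the deck at (319,172). The vee tips are near (278,48) and (343,66), opening toward the boss, and the magazine still shows bosses. I'll measure both now.

```bash
cat > vee.py <<'E'
from h import *
def cloud(im,d,p,T):
    f=240/np.tan(np.radians(p['vfov'])/2);v,u=np.mgrid[:480,:640]
    c=np.stack([(u-p['cx'])/f,(v-p['cy'])/f,np.ones(u.shape)],-1)*d[...,None]
    return c@T[:3,:3].T+T[:3,3]
def boss(im,d,p,T,uv,z=0.026):
    g=(im.min(-1)>120).astype(np.uint8)
    n,l,s,c=cv2.connectedComponentsWithStats(g)
    k=min(range(1,n),key=lambda i:np.hypot(*(c[i]-uv))+(1e4 if s[i,4]<150 else 0))
    cs,_=cv2.findContours((l==k).astype(np.uint8),cv2.RETR_EXTERNAL,cv2.CHAIN_APPROX_NONE)
    W=np.array([onplane(p,T,u,v,z)[:2] for u,v in cs[0][:,0]]);(x,y),r=cv2.minEnclosingCircle(W.astype(np.float32)*1000)
    return np.array([x,y]).round(1),round(r,1),W.mean(0).round(4)
def vee(im,d,p,T):
    w=cloud(im,d,p,T);h=cv2.cvtColor(im,cv2.COLOR_RGB2HSV)
    m=(h[...,0]>18)&(h[...,0]<35)&(h[...,1]>120)&(d>0)&(abs(w[...,0]-.6)<.06)&(abs(w[...,1]-.15)<.06)
    P=w[m];print('n',len(P),'ztop',np.percentile(P[:,2],[5,50,95]))
    P=P[P[:,2]>np.percentile(P[:,2],95)-.007] if False else P[P[:,2]>.029]
    ys=np.arange(.10,.20,.002);pr=[(y+.001,P[(P[:,1]>=y)&(P[:,1]<y+.002),0].min()) for y in ys if ((P[:,1]>=y)&(P[:,1]<y+.002)).sum()>1]
    return np.array(pr)
E
python3 - <<'E'
from vee import *
p=arm.camera_params('wrist');T=np.load('T3.npy');d=np.load('d3.npy');im=cv2.imread('pics/w3.png')[:,:,::-1].copy()
w=cloud(im,d,p,T);print('boss z',w[165,308],w[180,330],'deck',w[200,330],w[140,320])
print(boss(im,d,p,T,(319,172)))
print((vee(im,d,p,T)*1000).round(1).tolist())
E
```

```text
boss z [0.49101775 0.12256601 0.02602046] [0.48455942 0.09748756 0.02603702] deck [0.46460598 0.09013978 0.01823506] [0.51690914 0.11941874 0.01730251]
(array([407. ,  85.8]), 362.3, array([0.5009, 0.0836]))
n 3814 ztop [0.02437432 0.03284915 0.03425575]
[[119.0, 588.2], [121.0, 586.7], [123.0, 584.4], [125.0, 582.3], [127.0, 581.3], [129.0, 582.4], [131.0, 584.8], [133.0, 585.8], [135.0, 588.6], [137.0, 589.6], [139.0, 591.3], [141.0, 593.5], [143.0, 595.0], [145.0, 597.0], [147.0, 598.7], [149.0, 600.5], [151.0, 601.7], [153.0, 604.3], [155.0, 604.3], [157.0, 601.9], [159.0, 598.8], [161.0, 596.2], [163.0, 594.6], [165.0, 593.1], [167.0, 590.1], [169.0, 588.2], [171.0, 585.1], [173.0, 583.1], [175.0, 580.1], [177.0, 578.3], [179.0, 577.9], [181.0, 579.3], [183.0, 581.7], [185.0, 583.7], [187.0, 585.0], [189.0, 605.3]]
```

```bash
cat >> vee.py <<'E'
def bossd(im,d,p,T,near,rad=.03):
    w=cloud(im,d,p,T);m=(abs(w[...,2]-.026)<.0035)&(np.hypot(w[...,0]-near[0],w[...,1]-near[1])<rad)&(im.min(-1)>90)
    P=w[m][:,:2];(x,y),r=cv2.minEnclosingCircle((P*1000).astype(np.float32));return m.sum(),round(x,1),round(y,1),round(r,1),(P.mean(0)*1000).round(1)
E
python3 - <<'E'
from vee import *
p=arm.camera_params('wrist');T=np.load('T3.npy');d=np.load('d3.npy');im=cv2.imread('pics/w3.png')[:,:,::-1].copy()
print(bossd(im,d,p,T,(.487,.111)))
E
```

```text
(np.int64(1026), 487.3, 110.8, 17.8, array([487.5, 110.8]))
```

```bash
python3 -c "
from h import *
print(shift([0.450,0.100,0.042],16))"
```

```text
(array([ 0.34, -0.81, 17.85]), 'rotz', np.float64(3.52))
```

Request:
move_arm([
  {"translation":[0.3,-0.8,3],"rot":[0,0,3.5],"hand":0.77},
  {"translation":[0.3,-0.8,6.5],"rot":[0,0,3.5],"hand":0.77},
  {"translation":[0.3,-0.8,10],"rot":[0,0,3.5],"hand":0.77},
  {"translation":[0.3,-0.8,13],"rot":[0,0,3.5],"hand":0.77},
  {"translation":[0.3,-0.8,15.5],"rot":[0,0,3.5],"hand":0.77},
  {"translation":[0.3,-0.8,17],"rot":[0,0,3.5],"hand":0.77},
  {"translation":[0.3,-0.8,17.8],"rot":[0,0,3.5],"hand":0.77},
  {"translation":[0.3,-0.8,17.8],"rot":[0,0,3.5],"hand":0.77},
])

```text
t: 10.65
eef_pos: [0.4488, 0.0994, 0.041]
ee_rot: [3.14, 0.003, 0.281]
force: [1.0, -0.4, -0.1]
width: 0.0203
gripper_force: 0.0
```

```bash
python3 -c "
from h import *
s=arm.get_state();print(s['eef_pos'],s['ee_rot'],s['width'])
for w in ([.450,.1,.035],[.4874-.0235,.1108-.0067,.035],[.5598-.0235,.1514-.0067,.035],[.5798-.0235,.1527-.0067,.035]): print(shift(w,16))"
```

```text
[0.44880923 0.09937799 0.04102762] [3.14042763 0.00322568 0.28086167] 0.02034197851897195
(array([ 0.13, -0.03,  0.6 ]), 'rotz', np.float64(0.09))
(array([ 1.58, -0.04,  0.6 ]), 'rotz', np.float64(0.09))
(array([ 9.66, -1.93,  0.57]), 'rotz', np.float64(0.09))
(array([11.62, -1.5 ,  0.56]), 'rotz', np.float64(0.09))
```

Request:
move_arm([
  {"translation":[0.1,0,0.3],"rot":[0,0,0],"hand":0.77},
  {"translation":[0.1,0,0.6],"rot":[0,0,0],"hand":0.77},
  {"translation":[0.4,0,0.6],"rot":[0,0,0],"hand":0.77},
  {"translation":[0.8,0,0.6],"rot":[0,0,0],"hand":0.77},
  {"translation":[1.2,0,0.6],"rot":[0,0,0],"hand":0.77},
  {"translation":[1.5,0,0.6],"rot":[0,0,0],"hand":0.77},
  {"translation":[1.8,0,0.6],"rot":[0,0,0],"hand":0.77},
  {"translation":[2.1,-0.1,0.6],"rot":[0,0,0],"hand":0.77},
])

```text
t: 11.32
eef_pos: [0.4696, 0.1071, 0.0367]
ee_rot: [3.142, 0.0, 0.282]
force: [-0.4, -0.4, 1.4]
width: 0.0204
gripper_force: 0.5
```

```bash
python3 - <<'E'
from vee import *
s=arm.get_state();print(s['eef_pos'],s['ee_rot'],s['force'])
p,T,im,d=snap('wrist','w4.png')
print(bossd(im,d,p,T,(.492,.112)))
for w in ([.5598-.0235,.1514-.0067,.035],[.5798-.0235,.1527-.0067,.035]): print(shift(w,16))
E
```

```text
[0.46963538 0.10709767 0.03667936] [3.14155704e+00 1.32897455e-04 2.82345323e-01] [-0.43415945 -0.35972148  1.37286553]
(np.int64(3852), 486.4, 111.5, 24.8, array([493.2, 113.4]))
(array([ 7.38, -1.73,  0.17]), 'rotz', np.float64(0.19))
(array([ 9.34, -1.29,  0.17]), 'rotz', np.float64(0.19))
```

View pics/w4.png

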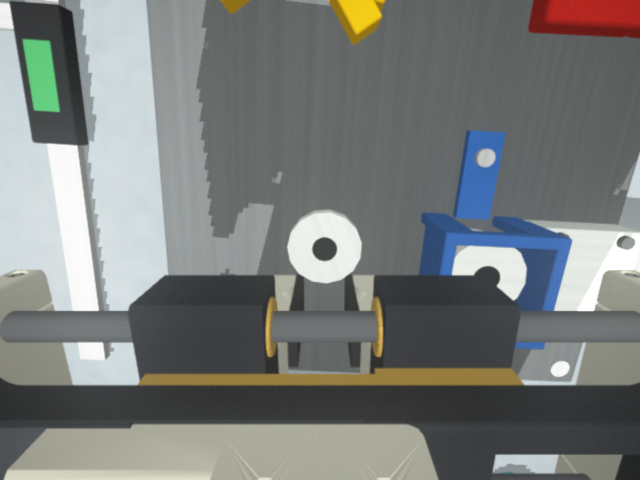

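The boss (hole at (325,249)) sits in the cradle between both fingertips, well clear of the tower.

```bash
python3 - <<'E'
from h import *
p,T=cam('wrist');b=onplane(p,T,324.5,247,.026);e=arm.get_state()['eef_pos']
print(b,shift([b[0],b[1],.0],16),(b-e)[:2])
o=(b-e)[:2]
for w in ([.5598,.1514],[.5798,.1527]): print(shift([w[0]-o[0],w[1]-o[1],.0355],16))
E
```

```text
[0.49473648 0.11373156 0.026     ] (array([2.53, 0.09, 3.67]), 'rotz', np.float64(0.19)) [0.02454363 0.00620297]
(array([ 7.3 , -1.8 ,  0.12]), 'rotz', np.float64(0.19))
(array([ 9.26, -1.37,  0.12]), 'rotz', np.float64(0.19))
```

Request:
move_arm([
  {"translation":[0.4,-0.1,0.1],"rot":[0,0,0],"hand":0.77},
  {"translation":[0.9,-0.2,0.1],"rot":[0,0,0],"hand":0.77},
  {"translation":[1.4,-0.35,0.1],"rot":[0,0,0],"hand":0.77},
  {"translation":[1.9,-0.5,0.1],"rot":[0,0,0],"hand":0.77},
  {"translation":[2.4,-0.6,0.1],"rot":[0,0,0],"hand":0.77},
  {"translation":[2.9,-0.7,0.1],"rot":[0,0,0],"hand":0.77},
  {"translation":[3.4,-0.85,0.1],"rot":[0,0,0],"hand":0.77},
  {"translation":[3.9,-1,0.1],"rot":[0,0,0],"hand":0.77},
])

```text
t: 12.03
eef_pos: [0.5045, 0.1279, 0.0355]
ee_rot: [3.142, 0.0, 0.283]
force: [-0.5, -0.0, 0.8]
width: 0.0203
gripper_force: 0.4
```

Request:
move_arm([
  {"translation":[0.5,-0.1,0],"rot":[0,0,0],"hand":0.77},
  {"translation":[1,-0.25,0],"rot":[0,0,0],"hand":0.77},
  {"translation":[1.5,-0.35,0],"rot":[0,0,0],"hand":0.77},
  {"translation":[2,-0.5,0],"rot":[0,0,0],"hand":0.77},
  {"translation":[2.4,-0.6,0],"rot":[0,0,0],"hand":0.77},
  {"translation":[2.8,-0.7,0],"rot":[0,0,0],"hand":0.77},
  {"translation":[3.1,-0.8,0],"rot":[0,0,0],"hand":0.77},
  {"translation":[3.3,-0.8,0],"rot":[0,0,0],"hand":0.77},
])

```text
t: 12.7
eef_pos: [0.5339, 0.1448, 0.0355]
ee_rot: [-3.142, -0.0, 0.283]
force: [-1.3, 0.2, -0.5]
width: 0.0201
gripper_force: 0.3
```

```bash
python3 - <<'E'
from vee import *
s=arm.get_state();e=s['eef_pos'];print(e,s['ee_rot'],s['force'])
p,T,im,d=snap('wrist','w5.png')
# hole: dark blob near expected
u,v=pix(p,T,[e[0]+.0245,e[1]+.0065,.026]);print(u,v)
g=im.max(-1);m=np.zeros_like(g);m[int(v)-20:int(v)+20,int(u)-20:int(u)+20]=1
n,l,st,c=cv2.connectedComponentsWithStats(((g<70)&(m>0)).astype(np.uint8))
for i in range(1,n):
    if st[i,4]>100: print(st[i],c[i],onplane(p,T,*c[i],.026))
P=vee(im,d,p,T);print((P*1000).round(1).tolist())
for w in ([.5798-.0245,.1527-.0065,.0355],): print(shift(w,16))
E
```

```text
[0.53387697 0.14476867 0.03553934] [-3.14156952e+00 -9.49221720e-05  2.82632501e-01] [-1.34244526  0.24164835 -0.46633368]
323.8734516797727 247.66794889112336
n 25463 ztop [0.03177938 0.033192   0.11467023]
[[109.0, 567.1], [111.0, 566.4], [113.0, 566.0], [115.0, 565.5], [117.0, 564.8], [119.0, 564.2], [121.0, 563.7], [123.0, 562.9], [125.0, 562.2], [127.0, 561.9], [129.0, 561.1], [131.0, 560.6], [133.0, 560.1], [135.0, 552.5], [137.0, 555.7], [139.0, 558.2], [141.0, 558.0], [143.0, 557.5], [145.0, 556.7], [147.0, 555.9], [149.0, 555.4], [151.0, 555.1], [153.0, 554.6], [155.0, 553.6], [157.0, 553.1], [159.0, 552.4], [161.0, 551.6], [163.0, 550.4], [165.0, 551.1], [167.0, 550.1], [169.0, 549.9], [171.0, 549.0], [173.0, 548.5], [175.0, 548.0], [177.0, 547.1], [179.0, 546.9], [181.0, 546.4], [183.0, 545.6], [185.0, 544.9], [187.0, 544.3], [189.0, 543.8]]
(array([2.07, 0.46, 0.01]), 'rotz', np.float64(0.2))
```

View pics/w5.png

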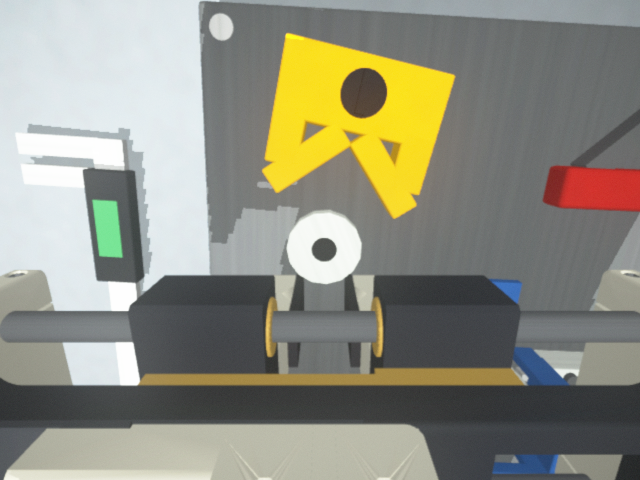

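Clear view: the boss hole is at (324,248), the vee apex at about (350,147), and the inner tip corners at (275,192) and (393,217). I'll recompute the seat from these.

```bash
python3 - <<'E'
from h import *
p,T=cam('wrist');q=lambda u,v,z:onplane(p,T,u,v,z)[:2]
b=q(324,247.5,.026);A=q(350,147,.034);L=q(275,192,.034);Rr=q(393,217,.034)
l=(A-L)/np.linalg.norm(A-L);r=(A-Rr)/np.linalg.norm(A-Rr);x=l+r;x/=np.linalg.norm(x)
print(b,A,L,Rr,'ang',np.degrees(np.arccos(l@r)),'yaw',np.degrees(np.arctan2(x[1],x[0])),'len',np.linalg.norm(A-L),np.linalg.norm(A-Rr))
s=A-x*.02546;print('seat',s)
e=arm.get_state()['eef_pos'];m=s-b;print('move',m,shift([*(e[:2]+m),.0355],16))
E
```

```text
[0.55869749 0.15127589] [0.60582403 0.1538821 ] [0.5792034  0.17897896] [0.58295895 0.12710997] ang 92.81296653337148 yaw 3.094110870613079 len 0.036585660762869635 0.03520736553501172
seat [0.58040114 0.15250786]
move [0.02170366 0.00123197] (array([2.12, 0.49, 0.01]), 'rotz', np.float64(0.2))
```

Request:
move_arm([
  {"translation":[0.3,0.1,0],"rot":[0,0,0],"hand":0.77},
  {"translation":[0.6,0.15,0],"rot":[0,0,0],"hand":0.77},
  {"translation":[0.9,0.2,0],"rot":[0,0,0],"hand":0.77},
  {"translation":[1.2,0.27,0],"rot":[0,0,0],"hand":0.77},
  {"translation":[1.5,0.34,0],"rot":[0,0,0],"hand":0.77},
  {"translation":[1.7,0.38,0],"rot":[0,0,0],"hand":0.77},
  {"translation":[1.85,0.42,0],"rot":[0,0,0],"hand":0.77},
  {"translation":[1.95,0.44,0],"rot":[0,0,0],"hand":0.77},
])

```text
t: 13.42
eef_pos: [0.5536, 0.1457, 0.0355]
ee_rot: [3.142, 0.0, 0.282]
force: [-0.4, 0.2, 0.2]
width: 0.0204
gripper_force: 0.3
```

Request:
move_arm([
  {"translation":[0.05,0.01,0],"rot":[0,0,0],"hand":0.77},
  {"translation":[0.1,0.02,0],"rot":[0,0,0],"hand":0.77},
  {"translation":[0.1,0.02,0],"rot":[0,0,0],"hand":0.77},
])

```text
t: 13.67
eef_pos: [0.5545, 0.1458, 0.0355]
ee_rot: [3.142, 0.0, 0.283]
force: [0.7, 0.1, 0.0]
width: 0.0202
gripper_force: 0.2
```

Request:
move_arm([
  {"translation":[0.05,0.01,0],"rot":[0,0,0],"hand":0.77},
  {"translation":[0.1,0.02,0],"rot":[0,0,0],"hand":0.77},
  {"translation":[0.1,0.02,0],"rot":[0,0,0],"hand":0.77},
])

```text
t: 13.92
eef_pos: [0.5556, 0.146, 0.0356]
ee_rot: [-3.142, -0.0, 0.283]
force: [-0.5, -0.3, 0.0]
width: 0.0201
gripper_force: 0.2
```

No contact force yet, so I continue gently.

Request:
move_arm([
  {"translation":[0.05,0.01,0],"rot":[0,0,0],"hand":0.77},
  {"translation":[0.1,0.02,0],"rot":[0,0,0],"hand":0.77},
  {"translation":[0.1,0.02,0],"rot":[0,0,0],"hand":0.77},
])

```text
t: 14.17
eef_pos: [0.5566, 0.146, 0.0356]
ee_rot: [-3.142, -0.0, 0.283]
force: [-0.8, 0.3, -0.8]
width: 0.02
gripper_force: 0.2
```

```bash
python3 - <<'E'
from h import *
s=arm.get_state();print(s['eef_pos'],s['force'],s['gripper_force'])
snap('wrist','w6.png')
cv2.imwrite('pics/c6.png',cv2.resize(cv2.imread('pics/w6.png')[90:290,210:470],None,fx=3,fy=3,interpolation=cv2.INTER_CUBIC))
E
```

```text
[0.55664366 0.14601912 0.03558383] [-0.78459938  0.25073212 -0.75006715] 0.18981504952535033
```

View pics/c6.png

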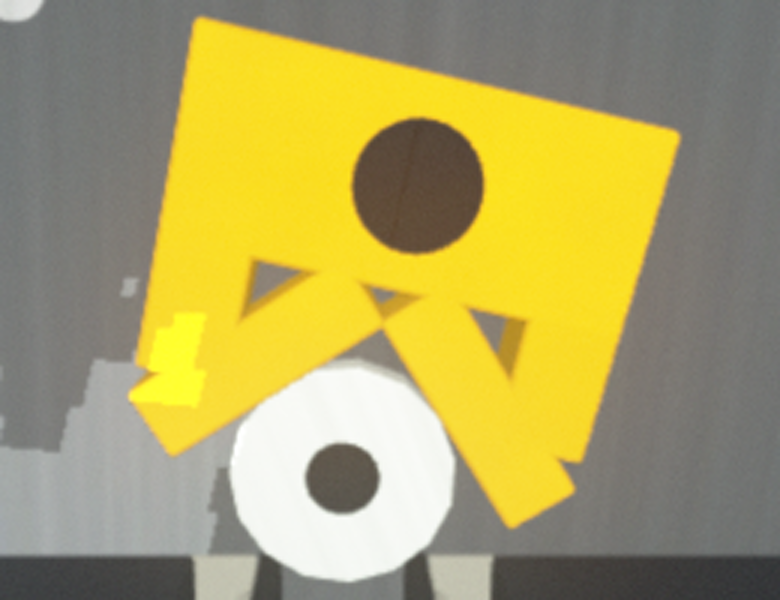

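Nearly seated: the boss overlaps both face edges in the view, but there is no reaction force yet. I continue in 1 mm steps.

Request:
move_arm([
  {"translation":[0.05,0.01,0],"rot":[0,0,0],"hand":0.77},
  {"translation":[0.1,0.02,0],"rot":[0,0,0],"hand":0.77},
  {"translation":[0.1,0.02,0],"rot":[0,0,0],"hand":0.77},
])

```text
t: 14.47
eef_pos: [0.5573, 0.146, 0.0355]
ee_rot: [3.142, 0.001, 0.282]
force: [-0.4, 0.3, 0.3]
width: 0.0202
gripper_force: 0.7
```

Request:
move_arm([
  {"translation":[0.05,0.01,0],"rot":[0,0,0],"hand":0.77},
  {"translation":[0.05,0.01,0],"rot":[0,0,0],"hand":0.77},
  {"translation":[0.05,0.01,0],"rot":[0,0,0],"hand":0.77},
])

```text
t: 14.72
eef_pos: [0.5576, 0.1459, 0.0354]
ee_rot: [3.141, 0.001, 0.283]
force: [-2.2, 0.5, 1.5]
width: 0.0202
gripper_force: 1.5
```

Request:
move_arm([
  {"translation":[0.05,0.01,0],"rot":[0,0,0],"hand":0.77},
  {"translation":[0.1,0.02,0],"rot":[0,0,0],"hand":0.77},
  {"translation":[0.1,0.02,0],"rot":[0,0,0],"hand":0.77},
  {"translation":[0.1,0.02,0],"rot":[0,0,0],"hand":0.77},
])

```text
t: 15.05
eef_pos: [0.558, 0.1458, 0.0353]
ee_rot: [3.141, 0.002, 0.282]
force: [-6.4, -0.3, 3.1]
width: 0.02
gripper_force: 3.0
```

The reaction is 6.4 N along the vee axis, so the boss is seated on both faces. I back off straight and look.

Request:
move_arm([
  {"translation":[-0.2,0,0],"rot":[0,0,0],"hand":0.77},
  {"translation":[-0.6,-0.1,0],"rot":[0,0,0],"hand":0.77},
  {"translation":[-1.4,-0.3,0],"rot":[0,0,0],"hand":0.77},
  {"translation":[-2.6,-0.6,0],"rot":[0,0,0],"hand":0.77},
  {"translation":[-3.5,-0.8,-2],"rot":[0,0,0],"hand":0.77},
  {"translation":[-3.5,-0.8,-5],"rot":[0,0,0],"hand":0.77},
  {"translation":[-3.5,-0.8,-8],"rot":[0,0,0],"hand":0.77},
  {"translation":[-3.5,-0.8,-8],"rot":[0,0,0],"hand":0.77},
])

```text
t: 15.72
eef_pos: [0.5261, 0.1458, 0.1215]
ee_rot: [-3.14, -0.01, 0.284]
force: [1.9, 1.3, -0.3]
width: 0.02
gripper_force: 0.0
```

```bash
python3 - <<'E'
from h import *
p,T,im,d=snap('wrist','w7.png');s=arm.get_state();print(s['force'])
for l in ['boss_1','vee_seat']:
    for r in arm.pinpoint(l,'wrist')[:4]:
        w=tow(T,r['point']);print(l,round(r['p'],2),w.round(4),np.round(pix(p,T,w)))
u,v=map(int,pix(p,T,[.59,.145,.02]));print(u,v)
v=min(max(v,110),370);u=min(max(u,150),490)
cv2.imwrite('pics/c7.png',cv2.resize(im[v-110:v+110,u-150:u+150,::-1],None,fx=2.6,fy=2.6,interpolation=cv2.INTER_CUBIC))
E
```

```text
[ 0.67030196 -0.1791544   0.32837   ]
boss_1 0.88 [0.5799 0.1542 0.0145] [333. 169.]
350 159
```

View pics/c7.png

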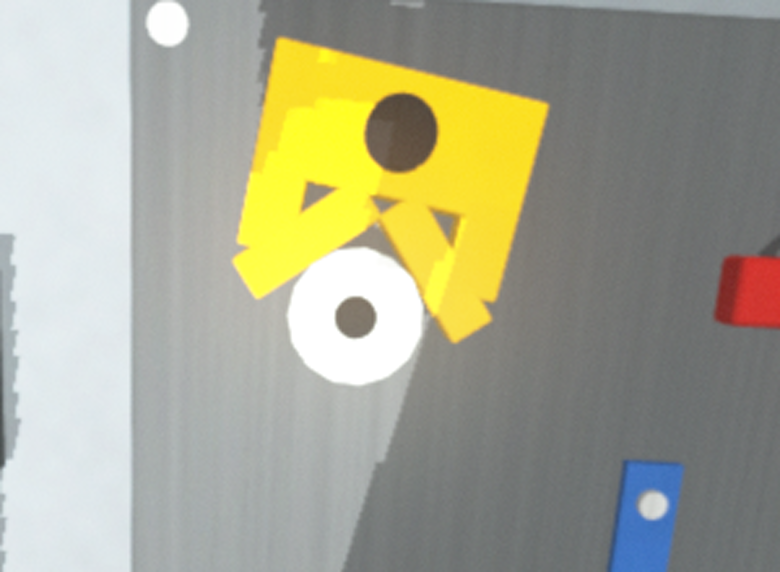

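```bash
python3 - <<'E'
from h import *
p,T=cam('wrist');q=lambda c,z:onplane(p,T,200+c[0]/2.6,49+c[1]/2.6,z)[:2]*1000
b=q((355,317),.026);A=q((377,221),.034)
for t in [(259,298),(454,342)]:
    L=q(t,.034);n=(A-L)/np.linalg.norm(A-L);print(b.round(1),A.round(1),L.round(1),'dist',abs(n[0]*(b-L)[1]-n[1]*(b-L)[0]).round(2))
E
```

```text
[577.1 150.6] [601.3 152.6] [575.5 175.4] dist 17.51
[577.1 150.6] [601.3 152.6] [578.8 125.3] dist 17.38
```

Both faces are about 18 mm from the boss centre within measuring error, and equal, so the boss is snug and symmetric. The robot is clear, so I hand in.

```bash
python3 -c "
from station import arm
print(arm.job_done())"
```

```text
the job is handed in; nothing more can be done
None
```

I pressed the plunger fully home once and it sprang back. One boss came out, and I pushed it along the deck until it sat against both faces of the vee stop; the job is handed in at about 16 s, but no verdict was returned.

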